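Snap a hot-end cartridge into the printer's toolhead dock

ROBOT

A 6-joint arm with a two-finger parallel gripper is mounted at the origin on the work surface. World frame = base frame: x ahead of the robot, y to its left, z up, the work surface at z = 0. Lengths are in m, angles in rad, forces in N, time in s.
With the tool pointing down it reaches from about 0.275 to 0.825 m from the base axis. Payload 4.9 kg.
Tool frame: the origin (TCP) lies on the front face of the gripper's body, between the roots of the fingers; the fingertips stand 73 mm ahead of it and the grasp point (between the pads) lies 54 mm ahead of it (robot.hold_point_z is the distance from the TCP to the grasp point, in m); z points along the fingers, y is the line along which they close (so a half turn about z gives the same grasp; the last joint's range is limited). The gripper opens to 85 mm and grips with 20 to 120 N. Pads are 22 mm wide; open, the fingers measure 114 mm over their backs; the gripper's body (76 mm by 85 mm) begins 54 mm behind the grasp point. The pads swing forward as they close: fully open they stand 13 mm farther back than shut.
Start: joints at [-1.333, 0.326, -0.193, 1.052, 0, 1.437], TCP at [0.2, -0.512, 0.304] pointing down, gripper open.
Joint ranges: [-2.65, 2.65], [-0.97, 1.79], [-1.3, 1.35], [-1.93, 2.1], [-1.47, 1.37], [-3.14, 3.14]. Speed limits (rad/s): [2.57, 2.57, 3.14, 3.14, 3.14, 3.14].

INTERFACE

Orientations are given as a rotation vector (axis times angle).
In Python, from plant import robot, imaging, finish_job gives the robot as it stands.
- The arm moves only by the tool apply_moves, never from a script. Its argument "moves" is a list of rows, each a list of 7 numbers: the opening, from -1 (shut) to 1 (fully open), so that 0 is half open, then the shift along the tool's x, y, z normalised to -1 to 1, where 1 is 40 cm, then the turn, a rotation vector about the tool's x, y, z normalised to -1 to 1, where 1 is 90 degrees. A call has exactly 5 rows; each row is the pose to reach, as a shift and turn from the pose commanded when the call began, along the tool's axes at that moment; what a row does not reach only later rows make up. A row lasts 1/12 s, in which the tool goes at most 41.7 mm and 7.16 degrees, less where a joint would pass 70% of its speed; a pose out of reach is approached as far as the arm can. A call with a number of a shift or a turn outside -1 to 1 is refused whole. A call with a gripper value outside its range is refused whole. The fingers move at their own pace and stop on an object; "squeeze" is the grip in N (left out, the last holds). Time passes only in rows, so rows that repeat a pose let the fingers close, or fill a call up. It gives the time, the measured TCP pose, the force, the opening and the grip force at its end, in the units of the state.
- robot.observe(): the state, without advancing time (a new reading comes with each control period).
- imaging.camera(name): name is "scene" or "top" or "wrist"; returns a dict with "img" (384x512x3 uint8, blue, green, red), "vertical_fov" (degrees; the focal length in pixels is half the picture's height over the tangent of half this angle, whatever the lens; pixels are square), "cx", "cy" (the principal point, pixels), "dist_coeffs" ([k1, k2, p1, p2, k3] as OpenCV has them; the pictures are not rectified), "extrinsics" (4x4, takes a point from world to camera coordinates). Camera axes: x right, y up, looking along -z (the intrinsics and any distortion apply to the point x, -y, -z); pixel columns grow to the right and rows downward; lengths in m; the calibration is good to about 2 mm. A picture is of the moment at which its call begins. There is no depth.
- finish_job(): hands the job in; it is judged then, once.
Trained networks look in a picture, given as the dict that the camera call returned (one of the last four; its "shot" number tells which), for a name from the list of things; names that differ only in an ending like _2 or _b are one class to them, and where a whole thing is asked for, a point or a joint stands for the part that bears it (a point fixed in the world has none). Each returns a list of dicts, best first, with "score" (0 to 1); they miss things now and then, are a little off and sometimes report something else, mostly with a low value. They report only what shows in the picture. A call takes as long as a camera call. They do not tell look-alikes from the thing itself.
- imaging.recognise(picture, target): "centre" ([column, row] as shares, 0 to 1, of the picture: columns of its width, rows of its height, amid what is visible of it).
- imaging.regions_of(picture, target): "mask" (384x512 bool, what is visible of it) and "centre" ([column, row] as shares, 0 to 1, of the picture: columns of its width, rows of its height, amid what is visible of it).
- imaging.place_of(picture, target): "centre" ([column, row] as shares, 0 to 1, of the picture: columns of its width, rows of its height: a listed point, or the origin of a listed thing).
The state is a dict: "time_s": time; "joint_positions": joint angles; "qvel": joint speeds; "tau": joint torques, N m; "position": TCP position; "tcp_rot": TCP orientation; "ft_force": force on the tool from outside, world axes, zero at the start; "torque": the same for the moment, N m; "opening": finger opening in m; "grip_force": force on a finger pad.
Only numpy, scipy, OpenCV 4.12 (cv2) and the standard library are available. Lean on these libraries where they do the work, as an engineer would, in place of code of your own. Each camera call takes 0.05 s, during which the arm holds its last target. There are 200 camera calls.

TASK

Stand the spare hot-end cartridge fully home in the pocket of the toolhead dock without forcing it, then press the orange clip down until it snaps shut. Keep leaning on the shut clip with about 10 N for half a second to confirm that it is home, never pushing it with more than 30 N (the plastic cracks), then let go and leave the other things on the bench where they are.

Things in the scene. Friction and masses are not known exactly. Their poses are not given: they have to be found in the camera images.
- cartridge: Loose hot-end cartridge, some 110 g, upright on the bench: an aluminium block 30 (x) x 24 (y) x 36 (z) mm with a brass band, and centred on it a dark finned neck 16 (x) x 24 (y) x 30 mm with a red cap; 66 mm high in all. Origin: centre of the underside, z up. Grip the neck across y (24 mm). The block's shoulders, at x = +-8 to 15 mm, are 36 mm up. The same after a half turn about z.
- dock: Black toolhead dock fixed to the bench. Origin: on the pocket's axis at bench level, z up. A block 62 (x) x 70 (y) x 30 (z) mm centred there, with a pocket open at the top. Behind the block (+x) a foot plate 10 mm high runs on to x = 109 mm and carries the orange clip's bracket (cheeks at x = 62 to 83, y = +-20 mm, up to 66 mm high).
- pocket (a point): Centre of the mouth of the dock's pocket, at 0, 0, 30 mm in the dock frame, axes as the dock's. The pocket is 33 (x) x 27 (y) mm, 22 mm deep (floor 8 mm above the bench), its mouth chamfered by 4 mm. The cartridge stands in it upright, its x along the dock's x, either way round; it cannot go in while the clip is shut.
- clip_foot (a point): Point on the foot plate straight below the clip's hinge: 72.5, 0, 10 mm in the dock frame. The hinge lies along the dock's y, 48.5 mm above the bench PLUS a height setting of 0 to 13 mm, unreported: find it by feel. The clip is a lever 22 mm wide, 6 mm thick, 62 mm from hinge to tip, pointing to the pocket; shut, its tip is over the cartridge's shoulder, 1.5 mm plus that above it.
- press_spot (a point): Point on the foot plate below the place to press: 44, 0, 10 mm in the dock frame. Above it is the clip's black press roller (turns freely, 7 mm radius, 30 mm long, along the dock's y). At setting 0 its top is at x = 50, z = 83 mm when open and x = 38.5, z = 65.5 mm when shut (dock frame, z over the bench; add 0 to 13 mm). Press with shut fingers that close across the dock's y.
- clip (a joint): Orange spring clip on the dock. 0 = open (rest, tip up 35 degrees), 0.61 = shut (level). Pressed straight down on its roller, it resists with a force that rises smoothly to about 10 N before half way through its 18 mm travel, then falls to nothing about 2 mm before the end, where it snaps over and stays shut by itself, against a firm stop (gives some 0.2 mm at 10 N).
- glue_stick: Bystander: white glue stick, 28 mm across, 95 mm high, standing loose on the bench. Origin: centre of its underside.
- printed_part: Bystander: red printed bracket, 45 x 35 x 36 mm, loose. Origin: centre of its underside.
- mini_spool: Bystander: yellow filament spool lying flat, 100 mm across, 40 mm high, loose. Origin: centre of its underside.
- hex_driver: Bystander: blue-handled driver lying on the bench, loose, handle towards its -x, about 200 mm long.
Things that resemble listed ones, but are neither listed nor needed, are in the scene too. Of the things like the part that bears clip, leave any that is purple or turquoise; of the rest the smaller one is meant.

How it is judged:
By the outcome, as a careful person would: the job done as asked, in the order asked, and still so for the second after the job is handed in, with the robot touching nothing.
It also fails if it takes over 67 s, if anything falls off the work surface, if the arm or the gripper's body presses on something with over 40 N, if the wrist force passes 120 N, or if a joint passes its speed limit or range.

## Working session

There is one attempt and no reset: what is moved stays moved. The work goes in short steps, Python scripts to look and compute and a tool call to move; the robot and the scene stay as the last step left them, time stands still between calls to the robot, and variables do not carry over. Pictures are saved under pics/ and viewed, at most 10 in all, crops included, and the job is handed in when it is done.

Besides the shell and the picture viewer there is one more tool, called after "Call:" in YAML: its name, and indented under it one key for each argument. apply_moves: Moves the arm, as the interface text tells. Scaled input: -1 to 1 covers 40 cm each way for a shift and 90 degrees each way for a turn. Its arguments: {"type":"object","properties":{"moves":{"type":"array","items":{"type":"array","items":{"type":"number"}}},"squeeze":{"type":"number"}},"required":["moves"]}

```bash
mkdir -p pics; cat > h.py <<'E'
import numpy as np, cv2
from plant import robot, imaging, finish_job
from scipy.spatial.transform import Rotation as R
def KD(p):
    f=192/np.tan(np.radians(p["vertical_fov"])/2)
    return np.array([[f,0,p["cx"]],[0,f,p["cy"]],[0,0,1.]]),np.array(p["dist_coeffs"],float)
F=np.diag([1,-1,-1.])
def toworld(p,px,z):
    K,D=KD(p);u=cv2.undistortPoints(np.array([[px]],float),K,D)[0,0]
    E=np.array(p["extrinsics"]);Rm=F@E[:3,:3];t=F@E[:3,3]
    d=Rm.T@np.array([*u,1]);c=-Rm.T@t
    return c+d*(z-c[2])/d[2]
def topix(p,P):
    K,D=KD(p);E=np.array(p["extrinsics"]);Rm=F@E[:3,:3];t=F@E[:3,3]
    return cv2.projectPoints(np.atleast_2d(np.array(P,float)),cv2.Rodrigues(Rm)[0],t,K,D)[0][:,0]
def px(r): return np.array(r["centre"])*[512,384]
E
python3 - <<'E'
from h import *
P={n:imaging.camera(n) for n in("scene","top")}
cv2.imwrite("pics/a.png",cv2.resize(np.hstack([P["scene"]["img"],P["top"]["img"]]),(800,300)))
cv2.imwrite("pics/top.png",cv2.resize(P["top"]["img"],(800,600)))
zs=dict(cartridge=0,dock=0,pocket=.03,clip_foot=.01,press_spot=.01,glue_stick=0,printed_part=0,mini_spool=0,hex_driver=0)
for n,p in P.items():
  print(n,np.round(np.linalg.inv(p["extrinsics"])[:3,3],3))
  for t,z in zs.items():
    print(t,[(round(r["score"],2),px(r).round(),toworld(p,px(r),z)[:2].round(4)) for r in imaging.place_of(p,t)[:5]])
print(robot.observe())
E
```

```text
scene [ 1.219 -0.158  0.514]
cartridge [(0.63, array([295., 197.]), array([0.4495, 0.0786])), (0.26, array([312., 274.]), array([0.7303, 0.037 ]))]
dock [(0.9, array([207., 213.]), array([ 0.4809, -0.16  ]))]
pocket [(0.96, array([205., 203.]), array([ 0.4797, -0.162 ]))]
clip_foot [(0.64, array([195., 225.]), array([ 0.5392, -0.1905]))]
press_spot [(0.97, array([198., 220.]), array([ 0.5206, -0.182 ])), (0.29, array([113., 195.]), array([ 0.3713, -0.4039]))]
glue_stick [(0.55, array([362., 186.]), array([0.4231, 0.2801]))]
printed_part [(0.87, array([356., 217.]), array([0.5608, 0.2034]))]
mini_spool [(0.69, array([314., 274.]), array([0.7317, 0.0405]))]
hex_driver [(0.69, array([116., 196.]), array([ 0.3574, -0.4003])), (0.23, array([360., 217.]), array([0.5645, 0.2122]))]
top [ 0.436 -0.05   1.041]
cartridge [(0.41, array([191., 238.]), array([0.4335, 0.0842]))]
dock [(0.79, array([278., 221.]), array([ 0.4792, -0.1554]))]
pocket [(0.89, array([280., 221.]), array([ 0.4795, -0.1577]))]
clip_foot [(0.9, array([286., 195.]), array([ 0.5519, -0.1784])), (0.15, array([278., 205.]), ar
[... 338 characters left out ...]
 0.3572, -0.3876]))]
{'time_s': 1.0, 'joint_positions': array([-1.33319003e+00,  3.26188706e-01, -1.92607393e-01,  1.05201310e+00,
        1.11278356e-05,  1.43658314e+00]), 'qvel': array([ 0.00108237, -0.00179668, -0.00049204, -0.00185613, -0.00081365,
       -0.00036704]), 'tau': array([ 7.59256363e-04, -4.43335605e+01,  2.62762177e+01,  9.99823205e-04,
       -5.80558117e-05, -4.09750228e-06]), 'position': array([ 0.19982971, -0.51242405,  0.30388418]), 'tcp_rot': array([-3.08744510e+00, -5.80691632e-01, -1.64111943e-05]), 'ft_force': array([-0.34783932, -0.52675619, -0.12422032]), 'torque': array([ 0.0413131 , -0.05541916,  0.01854281]), 'grip_force': 0.0, 'opening': 0.08574329578288163}
```

View pics/top.png

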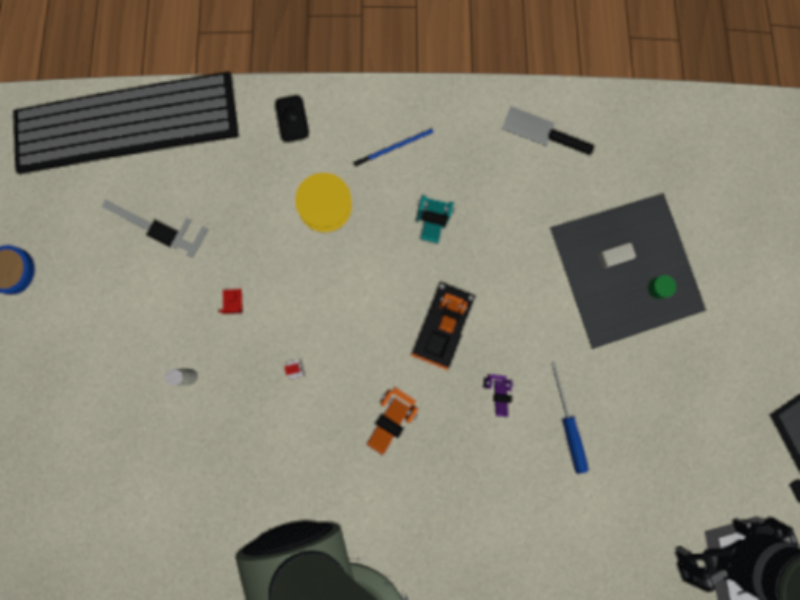

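View pics/a.png

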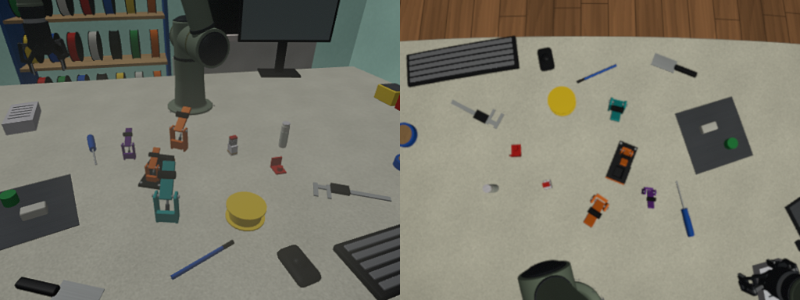

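Candidates for the clip-bearing part, in the 800×600 top view: orange on the black dock (452,300), bigger loose orange (392,420), purple (499,395) and turquoise (434,218). The dock's clip fits, since it is the smaller of the two orange ones and is the one with a pocket. The cartridge (red cap) is at (293,369). I'll confirm this from the wrist camera when near.

```bash
cat >> h.py <<'E'
def plan(pos,yaw,tooly=True):
    """shift/turn (normalised) from measured pose to TCP pos, tool down, tool y along world angle yaw (mod 180)"""
    o=robot.observe();Rc=R.from_rotvec(o["tcp_rot"]);best=None
    for k in(0,np.pi):
        a=yaw+k;y=np.array([np.cos(a),np.sin(a),0]);z=np.array([0,0,-1.]);x=np.cross(y,z)
        rv=(Rc.inv()*R.from_matrix(np.c_[x,y,z])).as_rotvec()
        if best is None or np.linalg.norm(rv)<np.linalg.norm(best): best=rv
    s=Rc.inv().apply(np.array(pos)-o["position"])
    print("t",round(o["time_s"],2),"pos",o["position"].round(4),"q",o["joint_positions"].round(2),"shift",(s/.4).round(4),"turn",(best/(np.pi/2)).round(4))
E
python3 - <<'E'
from h import *
p=imaging.camera("wrist");o=robot.observe()
Rc=R.from_rotvec(o["tcp_rot"]);C=np.linalg.inv(p["extrinsics"])
print(p["vertical_fov"],Rc.inv().apply(C[:3,3]-o["position"]),(Rc.inv().as_matrix()@C[:3,:3]).round(2))
print(Rc.as_matrix().round(3))
plan([.44,-.05,.33],np.radians(70))
plan([.44,-.05,.33],np.radians(90))
E
```

```text
62.930765395503656 [ 0.06940256 -0.00020824 -0.07034536] [[-0.    0.96  0.27]
 [ 1.    0.    0.  ]
 [ 0.    0.27 -0.96]]
[[ 0.932  0.363 -0.   ]
 [ 0.363 -0.932  0.   ]
 [-0.    -0.    -1.   ]]
t 1.05 pos [ 0.1998 -0.5124  0.3039] q [-1.33  0.33 -0.19  1.05 -0.    1.44] shift [ 0.9794 -0.859  -0.0653] turn [-0.      0.      0.4589]
t 1.05 pos [ 0.1998 -0.5124  0.3039] q [-1.33  0.33 -0.19  1.05 -0.    1.44] shift [ 0.9794 -0.859  -0.0653] turn [-0.      0.      0.2367]
```

Call:
apply_moves:
  moves:
    - [1,0.06,-0.05,0,0,0,0]
    - [1,0.13,-0.115,0,0,0,0]
    - [1,0.205,-0.18,0,0,0,0]
    - [1,0.28,-0.245,0,0,0,0]
    - [1,0.355,-0.31,0,0,0,0]

```text
time_s: 1.47
position: [0.2874, -0.3438, 0.3039]
tcp_rot: [3.088, 0.579, 0.0]
ft_force: [0.3, 1.1, 0.5]
opening: 0.0852
grip_force: 0.0
```

Call:
apply_moves:
  moves:
    - [1,0.075,-0.065,0,0,0,0]
    - [1,0.15,-0.13,0,0,0,0]
    - [1,0.225,-0.195,0,0,0,0]
    - [1,0.3,-0.26,0,0,0,0]
    - [1,0.375,-0.325,0,0,0,0]

```text
time_s: 1.88
position: [0.3801, -0.168, 0.3042]
tcp_rot: [3.087, 0.58, 0.001]
ft_force: [0.8, 0.5, -0.2]
opening: 0.0856
grip_force: 0.0
```

Call:
apply_moves:
  moves:
    - [1,0.07,-0.06,0,0,0,0.07]
    - [1,0.14,-0.12,0,0,0,0.14]
    - [1,0.2,-0.17,0,0,0,0.21]
    - [1,0.24,-0.21,0,0,0,0.28]
    - [1,0.25,-0.224,0,0,0,0.35]

```text
time_s: 2.3
position: [0.4415, -0.047, 0.3041]
tcp_rot: [-3.128, 0.282, -0.002]
ft_force: [0.3, 0.1, 0.6]
opening: 0.0854
grip_force: 0.0
```

```bash
cat > look.py <<'E'
from h import *
import sys
from scipy.optimize import least_squares
p=imaging.camera("wrist");cv2.imwrite("pics/%s.png"%sys.argv[1],cv2.resize(p["img"],(800,600)))
zs=dict(cartridge=0,dock=0,pocket=.03,clip_foot=.01,press_spot=.01)
for t,z in zs.items():
    print(t,[(round(r["score"],2),px(r).round(1),toworld(p,px(r),z)[:2].round(4)) for r in imaging.place_of(p,t)[:4]])
np.savez("shot_%s.npz"%sys.argv[1],**{k:np.array(v) for k,v in p.items()})
plan([.44,-.05,.30],np.radians(70))
E
python3 look.py w1
```

```text
cartridge [(0.97, array([146.8, 182.8]), array([0.4461, 0.0849]))]
dock [(0.82, array([342.6, 115.8]), array([ 0.4825, -0.1592])), (0.74, array([148.3, 185.7]), array([0.4422, 0.0841]))]
pocket [(0.87, array([346.7, 115.2]), array([ 0.4845, -0.1555]))]
clip_foot [(0.88, array([366.7,  43.2]), array([ 0.5529, -0.1891]))]
press_spot [(0.92, array([356.4,  73.3]), array([ 0.5251, -0.1758]))]
t 2.6 pos [ 0.44   -0.0507  0.3039] q [-0.28  0.13 -0.45  0.99 -0.    3.04] shift [-0.0002 -0.0017  0.0097] turn [ 0.0002 -0.      0.1093]
```

View pics/w1.png

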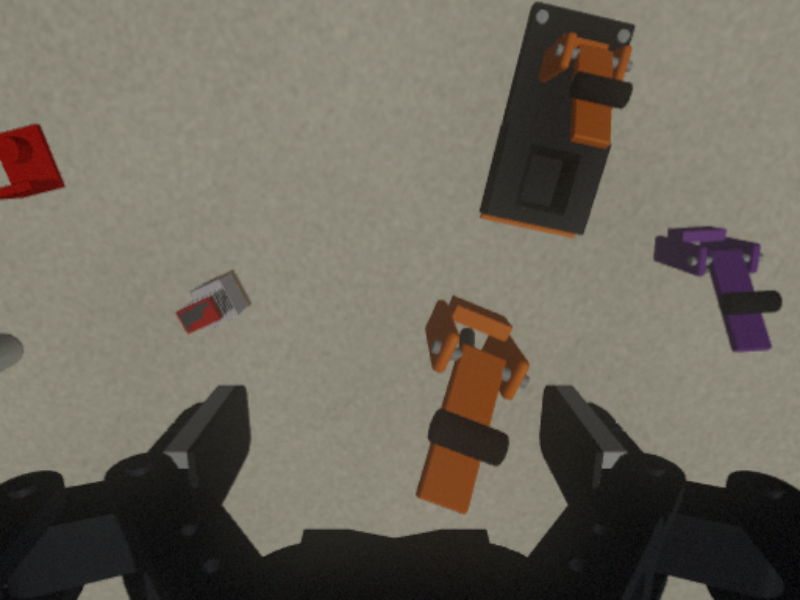

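The dock with the pocket is at (550,130) and its small orange clip at (590,95). The bigger loose orange clip is at (465,400), purple at (720,290), and the cartridge at (212,305).

```bash
python3 - <<'E'
from h import *
p=dict(np.load("shot_w1.npz"))
i=p["img"]
a=cv2.resize(i[160:224,105:169],(400,400),interpolation=cv2.INTER_CUBIC)
b=cv2.resize(i[0:155,290:420],(336,400),interpolation=cv2.INTER_CUBIC)
cv2.imwrite("pics/crop1.png",np.hstack([a,b]))
w=lambda u,v,z:toworld(p,[u*.64,v*.64],z)[:2]
d=w(635,25,.01)-w(532,3,.01);print("foot rear edge",np.degrees(np.arctan2(*d[::-1])),np.linalg.norm(d))
E
```

```text
foot rear edge -110.99898126791902 0.07037676331685505
```

View pics/crop1.png

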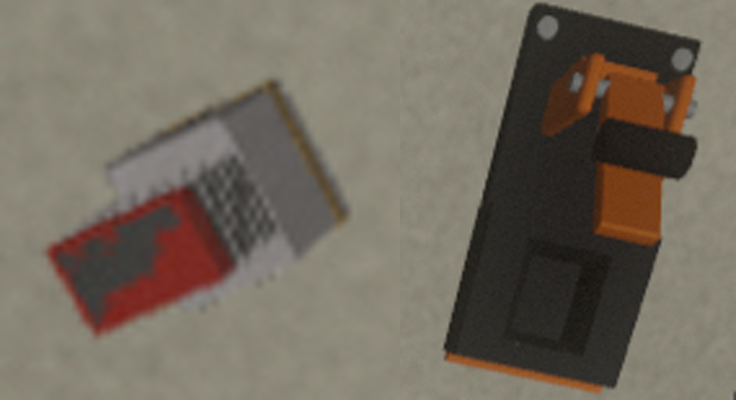

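```bash
python3 - <<'E'
from h import *
p=dict(np.load("shot_w1.npz"))
w=lambda u,v,z:toworld(p,[105+u/6.25,160+v/6.25],z)[:2]
c=[w(*q,.066) for q in[(50,250),(97,335),(233,267),(186,187)]]
for i in range(4):
  d=c[(i+1)%4]-c[i];print(np.degrees(np.arctan2(*d[::-1])),np.linalg.norm(d))
print(np.mean(c,0))
v=lambda u,vv,z:toworld(p,[290+u/2.58,vv/2.58],z)[:2]
a,b=v(445,353-0,.03) if 0 else v(45,353,.03),v(218,388,.03)
print("front edge",a,b,np.degrees(np.arctan2(*(b-a)[::-1])),np.linalg.norm(b-a))
r1,r2=v(135,3,.01),v(300,40,.01);print("rear",r1,r2)
th=np.radians(-21);ux=np.array([np.cos(th),np.sin(th)])
print("origin from front",(a+b)/2+.031*ux,"rear",(r1+r2)/2-.109*ux)
plan([.44,.084,.30],np.radians(0))
E
```

```text
-168.01986918449498 0.015891912460420158
-73.81339367029403 0.02646154092060854
14.724143831361094 0.014990117954227729
104.25980219598293 0.025692959553694578
[0.44158656 0.08420253]
front edge [ 0.46951578 -0.11153762] [ 0.44184938 -0.18169461] -111.5217958318192 0.07541506723539944
rear [ 0.59674355 -0.16776213] [ 0.57166817 -0.23143553]
origin from front [ 0.48462357 -0.15772552] rear [ 0.4824456  -0.16053673]
t 2.6 pos [ 0.44   -0.0507  0.3039] q [-0.28  0.13 -0.45  0.99 -0.    3.04] shift [-0.0593 -0.3314  0.0097] turn [ 2.000e-04 -1.000e-04  8.871e-01]
```

Call:
apply_moves:
  moves:
    - [1,-0.01,-0.07,0,0,0,-0.079]
    - [1,-0.02,-0.14,0,0,0,-0.158]
    - [1,-0.03,-0.21,0,0,0,-0.237]
    - [1,-0.04,-0.28,0,0,0,-0.316]
    - [1,-0.055,-0.33,0,0,0,-0.395]

```text
time_s: 3.02
position: [0.4422, 0.0845, 0.3041]
tcp_rot: [-3.063, -0.699, -0.001]
ft_force: [-0.4, -0.3, 0.2]
opening: 0.0852
grip_force: 0.0
```

Call:
apply_moves:
  moves:
    - [1,0,0,0,0,0,-0.079]
    - [1,0,0,0,0,0,-0.158]
    - [1,0,0,0,0,0,-0.237]
    - [1,0,0,0,0,0,-0.316]
    - [1,0,0,0,0,0,-0.395]

```text
time_s: 3.43
position: [0.442, 0.0829, 0.304]
tcp_rot: [2.703, 1.6, 0.0]
ft_force: [0.3, 0.2, -0.3]
opening: 0.0853
grip_force: 0.0
```

Call:
apply_moves:
  moves:
    - [1,0,0,0,0,0,-0.079]
    - [1,0,0,0,0,0,-0.158]
    - [1,0,0,0,0,0,-0.237]
    - [1,0,0,0,0,0,-0.316]
    - [1,0,0,0,0,0,-0.395]

```text
time_s: 3.85
position: [0.442, 0.0827, 0.3039]
tcp_rot: [2.086, 2.349, -0.0]
ft_force: [0.1, -0.2, 0.0]
opening: 0.0856
grip_force: 0.0
```

Call:
apply_moves:
  moves:
    - [1,0,0,0,0,0,-0.079]
    - [1,0,0,0,0,0,-0.158]
    - [1,0,0,0,0,0,-0.237]
    - [1,0,0,0,0,0,-0.316]
    - [1,0,0,0,0,0,-0.395]

```text
time_s: 4.27
position: [0.442, 0.0827, 0.304]
tcp_rot: [1.27, 2.873, -0.0]
ft_force: [-0.2, -0.1, 0.2]
opening: 0.0854
grip_force: 0.0
```

Call:
apply_moves:
  moves:
    - [1,0,0,0,0,0,-0.079]
    - [1,0,0,0,0,0,-0.158]
    - [1,0,0,0,0,0,-0.237]
    - [1,0,0,0,0,0,-0.316]
    - [1,0,0,0,0,0,-0.395]

```text
time_s: 4.68
position: [0.442, 0.0827, 0.3039]
tcp_rot: [0.332, 3.124, -0.0]
ft_force: [-0.1, -0.6, -0.9]
opening: 0.0853
grip_force: 0.0
```

Call:
apply_moves:
  moves:
    - [1,0,0,0.04,0,0,-0.079]
    - [1,0,0,0.09,0,0,-0.158]
    - [1,0,0,0.14,0,0,-0.237]
    - [1,0,0,0.19,0,0,-0.303]
    - [1,0,0,0.2,0,0,-0.303]

```text
time_s: 5.1
position: [0.4403, 0.0827, 0.2214]
tcp_rot: [0.406, -3.111, -0.001]
ft_force: [-0.2, 0.2, -0.1]
opening: 0.0859
grip_force: 0.0
```

```bash
python3 - <<'E'
from h import *
p=imaging.camera("wrist")
np.savez("shot_w2.npz",**{k:np.array(v) for k,v in p.items()})
plan([.4416,.0842,.109],np.radians(104.8))
r=imaging.place_of(p,"cartridge");print([(x["score"],px(x),toworld(p,px(x),0)) for x in r])
x,y=px(r[0]) if r else (256,192)
cv2.imwrite("pics/w2.png",cv2.resize(p["img"],(800,600)))
E
```

```text
t 5.15 pos [0.4405 0.0829 0.222 ] q [ 0.02  0.22 -0.57  0.79 -0.   -0.23] shift [-0.0046  0.0023  0.2825] turn [ 0.0005 -0.0026 -0.0018]
[(0.73, array([254.0032, 186.5856]), array([0.44326464, 0.08574973, 0.        ]))]
```

View pics/w2.png

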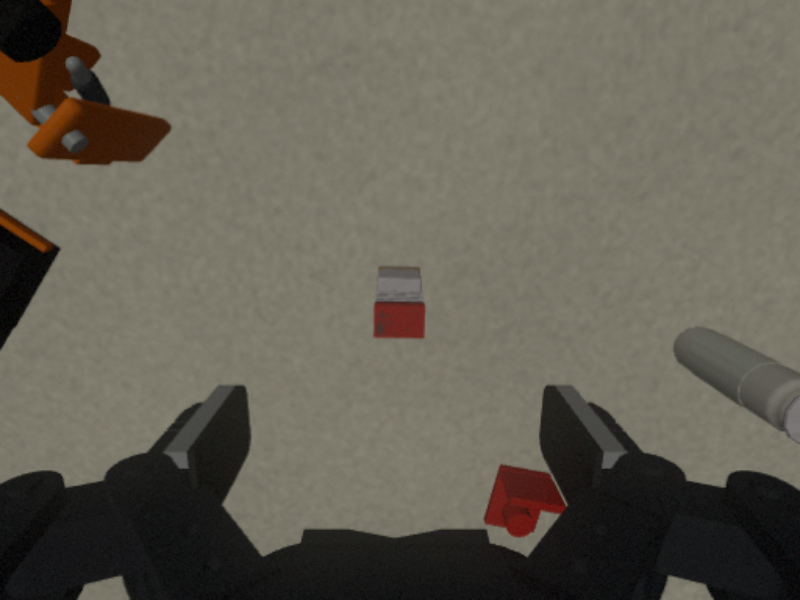

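Cap seen at (374–424, 302–338), square to the gripper. I'll refine its centre, then go down.

```bash
python3 - <<'E'
from h import *
p=dict(np.load("shot_w2.npz"))
c=[toworld(p,[u*.64,v*.64],.066)[:2] for u,v in[(374,302),(424,302),(424.5,338),(374,338)]]
m=np.mean(c,0);print(m,[np.linalg.norm(c[i]-c[i-1]) for i in range(4)])
d=c[1]-c[0];print(np.degrees(np.arctan2(*d[::-1])))
plan([*m,.107],np.radians(104.8))
E
```

```text
[0.44113708 0.08586643] [np.float64(0.018164997894377068), np.float64(0.023868003902068006), np.float64(0.018174918061622476), np.float64(0.024608880487927573)]
104.82287259031543
t 5.2 pos [0.4413 0.0831 0.2233] q [ 0.02  0.22 -0.56  0.79 -0.   -0.23] shift [-0.0021  0.0067  0.2908] turn [ 0.0003 -0.0015 -0.002 ]
```

Call:
apply_moves:
  moves:
    - [1,-0.001,0.006,0.07,0,0,0]
    - [1,-0.002,0.006,0.15,0,0,0]
    - [1,-0.002,0.006,0.22,0,0,0]
    - [1,-0.002,0.006,0.27,0,0,0]
    - [1,-0.002,0.006,0.287,0,0,0]
  squeeze: 25

```text
time_s: 5.62
position: [0.4416, 0.086, 0.1078]
tcp_rot: [0.401, -3.114, -0.0]
ft_force: [-1.0, -0.8, -0.2]
opening: 0.0851
grip_force: 0.0
```

Call:
apply_moves:
  moves:
    - [1,0,0,0,0,0,0]
    - [-0.6,0,0,0,0,0,0]
    - [-0.6,0,0,0,0,0,0]
    - [-0.6,0,0,0,0,0,0]
    - [-0.6,0,0,0,0,0,0]
  squeeze: 25

```text
time_s: 6.03
position: [0.443, 0.0865, 0.1103]
tcp_rot: [-0.405, 3.113, -0.0]
ft_force: [-0.8, 0.6, -0.7]
opening: 0.0388
grip_force: 0.0
```

Call:
apply_moves:
  moves:
    - [-0.6,0,0,0,0,0,0]
    - [-0.6,0,0,0,0,0,0]
    - [-0.6,0,0,0,0,0,0]
    - [-0.6,0,0,0,0,0,0]
    - [-0.6,0,0,0,0,0,0]
  squeeze: 25

```text
time_s: 6.45
position: [0.4427, 0.0865, 0.1099]
tcp_rot: [-0.405, 3.114, -0.0]
ft_force: [-0.8, -0.5, 6.8]
opening: 0.0239
grip_force: 30.1
```

Call:
apply_moves:
  moves:
    - [-0.8,0,0,-0.05,0,0,0]
    - [-0.8,0,0,-0.12,0,0,0]
    - [-0.8,0,0,-0.2,0,0,0]
    - [-0.8,0,0,-0.28,0,0,0]
    - [-0.8,0,0,-0.33,0,0,0]
  squeeze: 35

```text
time_s: 6.87
position: [0.4426, 0.0865, 0.2439]
tcp_rot: [-0.405, 3.113, -0.0]
ft_force: [0.9, -0.6, -0.7]
opening: 0.0234
grip_force: 34.9
```

```bash
python3 - <<'E'
from h import *
plan([.4835,-.159,.25],np.radians(69))
print(robot.observe()["opening"],robot.observe()["ft_force"])
E
```

```text
t 6.87 pos [0.4426 0.0865 0.2439] q [ 0.03  0.2  -0.53  0.84 -0.   -0.23] shift [ 0.0582 -0.6195 -0.0149] turn [1.000e-04 1.600e-03 3.981e-01]
0.023418881465305033 [ 0.94344521 -0.59345773 -0.71851591]
```

Call:
apply_moves:
  moves:
    - [-0.8,0.005,-0.05,-0.01,0,0,0]
    - [-0.8,0.01,-0.12,-0.015,0,0,0]
    - [-0.8,0.02,-0.19,-0.015,0,0,0]
    - [-0.8,0.025,-0.26,-0.015,0,0,0]
    - [-0.8,0.03,-0.33,-0.015,0,0,0]

```text
time_s: 7.28
position: [0.464, -0.0453, 0.2472]
tcp_rot: [0.406, -3.115, -0.0]
ft_force: [0.6, 0.5, -1.6]
opening: 0.0236
grip_force: 34.9
```

Call:
apply_moves:
  moves:
    - [-0.8,0.005,-0.07,0,0,0,0.079]
    - [-0.8,0.01,-0.14,0,0,0,0.158]
    - [-0.8,0.02,-0.21,0,0,0,0.237]
    - [-0.8,0.025,-0.26,0,0,0,0.316]
    - [-0.8,0.029,-0.29,0,0,0,0.394]

```text
time_s: 7.7
position: [0.4828, -0.1616, 0.2469]
tcp_rot: [0.576, 3.088, -0.001]
ft_force: [0.7, 0.3, -1.3]
opening: 0.0234
grip_force: 34.9
```

Call:
apply_moves:
  moves:
    - [-0.8,0,0,0,0,0,0]
    - [-0.8,0,0,0,0,0,0]
    - [-0.8,0,0,0,0,0,0]
    - [-0.8,0,0,0,0,0,0]
    - [-0.8,0,0,0,0,0,0]

```text
time_s: 8.12
position: [0.4825, -0.1584, 0.2471]
tcp_rot: [-0.559, -3.091, -0.0]
ft_force: [0.8, 0.3, -1.8]
opening: 0.0237
grip_force: 34.9
```

```bash
python3 look.py w3; python3 - <<'E'
from h import *
plan([.4835,-.159,.25],np.radians(69))
o=robot.observe();print(o["ft_force"],o["torque"])
E
```

```text
cartridge [(0.96, array([252.4, 221. ]), array([ 0.5285, -0.1747]))]
dock [(0.73, array([252. , 176.8]), array([ 0.4829, -0.1581]))]
pocket [(0.61, array([250.4, 184.4]), array([ 0.4831, -0.1598]))]
clip_foot []
press_spot []
t 8.42 pos [ 0.4827 -0.1591  0.2472] q [-0.46  0.3  -0.39  0.88 -0.   -0.1 ] shift [ 0.196   0.2177 -0.1321] turn [-0.      0.0001 -0.0067]
t 8.42 pos [ 0.4827 -0.1591  0.2472] q [-0.46  0.3  -0.39  0.88 -0.   -0.1 ] shift [-0.0017  0.0009 -0.0071] turn [-0.      0.0001  0.0044]
[-0.31400691 -0.61597498 -1.30030861] [0.01573123 0.0630295  0.0051093 ]
```

View pics/w3.png

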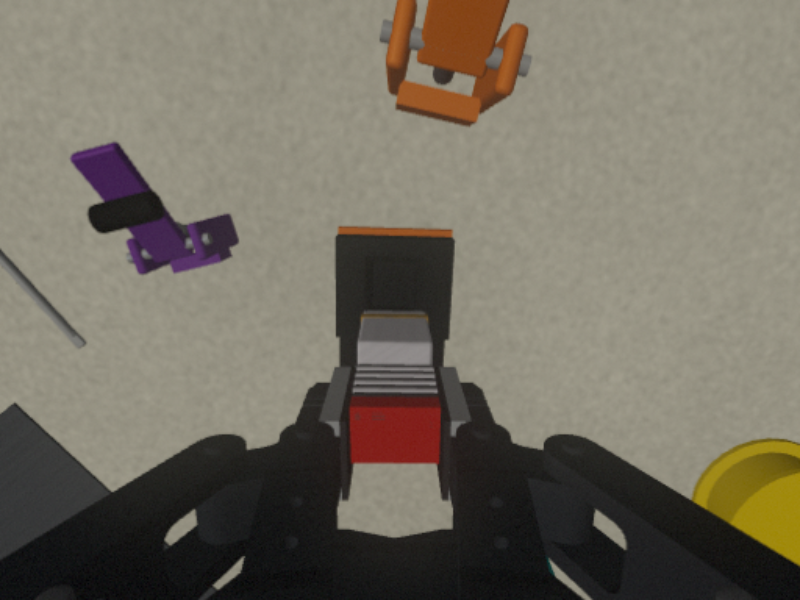

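The dock's front edge is at (336–454, 235), square to the tool. The cartridge is held straight, its cap at (350–440, 397–462), and the pocket at (392,285) shows just ahead of it.

```bash
python3 - <<'E'
from h import *
p=dict(np.load("shot_w3.npz"));s=.64
o=robot.observe();Rc=R.from_rotvec(o["tcp_rot"])
g=cv2.cvtColor(p["img"],cv2.COLOR_BGR2GRAY).astype(float)
def edge(line,lo,hi):
    d=np.abs(np.diff(cv2.GaussianBlur(line[None],(5,1),0.8)[0]))[lo:hi];i=d.argmax();w=d[max(i-2,0):i+3];return lo+max(i-2,0)+.5+(w*np.arange(len(w))).sum()/w.sum()
T=lambda u,v,z:Rc.inv().apply(toworld(p,[u,v],z)-o["position"])
for r in(158,165,175,185,195,205):
    l=edge(g[r],200,230);rr=edge(g[r],275,305)
    print("row",r,l,rr,(T(l,r,.03)*1e3).round(1),(T(rr,r,.03)*1e3).round(1))
for c in(220,240,260,285):
    v=edge(g[:,c],135,165);print("col",c,v,(T(c,v,.03)*1e3).round(1))
zb=o["position"][2]-.108
for q,z in(((350,397),zb+.066),((440,397),zb+.066),((440,462),zb+.066),((350,462),zb+.066),((362,313),zb),((428,316),zb)): print(q,(T(q[0]*s,q[1]*s,z)*1e3).round(1))
print([ (x["score"],(T(*px(x),.03)*1e3).round(1)) for x in imaging.place_of(imaging.camera("wrist"),"pocket")])
E
```

```text
row 158 214.24440101757602 290.304796424911 [ 24.4 -33.8 217.2] [ 24.5  36.2 217.1]
row 165 214.22918777138727 289.7838493542897 [ 17.9 -34.  217.2] [ 18.   36.  217.2]
row 175 214.26505613002638 289.27075618855633 [  8.5 -34.3 217.2] [  8.5  35.8 217.2]
row 185 214.4280996376761 288.5497641699693 [ -1.1 -34.4 217.2] [ -1.1  35.4 217.2]
row 195 214.55324101324578 288.1623410277205 [-10.9 -34.6 217.2] [-10.9  35.4 217.2]
row 205 214.47744685425891 287.320650053189 [-20.9 -35.  217.2] [-20.8  34.9 217.2]
col 220 149.25372959934964 [ 32.4 -28.3 217.2]
col 240 150.0562805317481 [ 31.7 -10.  217.1]
col 260 150.4453579044462 [ 31.4   8.3 217.1]
col 285 151.30919028613337 [ 30.6  31.1 217.1]
(350, 397) [ 13.8 -10.   42. ]
(440, 397) [13.8 12.6 42. ]
(440, 462) [-4.8 13.1 42. ]
(350, 462) [ -4.8 -10.4  42. ]
(362, 313) [ 16.2 -11.1 108. ]
(428, 316) [ 15.1  14.  108. ]
[(0.94, array([ -1.1,   0.4, 217.2]))]
```

Call:
apply_moves:
  moves:
    - [-0.8,0,-0.001,0.04,0,0,0.018]
    - [-0.8,0,-0.002,0.1,0,0,0.018]
    - [-0.8,0,-0.002,0.16,0,0,0.018]
    - [-0.8,0,-0.002,0.21,0,0,0.018]
    - [-0.8,0,-0.002,0.228,0,0,0.018]

```text
time_s: 8.93
position: [0.4809, -0.1594, 0.1533]
tcp_rot: [-0.606, -3.079, -0.002]
ft_force: [0.1, 0.3, -1.4]
opening: 0.0232
grip_force: 34.9
```

```bash
python3 - <<'E'
from h import *
p=imaging.camera("wrist");np.savez("shot_w4.npz",**{k:np.array(v) for k,v in p.items()})
o=robot.observe();print(o["position"],o["ft_force"])
s=p["img"][100:310,190:310];cv2.imwrite("pics/w4.png",cv2.resize(s,(343,600),interpolation=cv2.INTER_CUBIC))
E
```

```text
[ 0.48083098 -0.15934162  0.15320503] [-0.04277575  0.48850025 -2.55792521]
```

View pics/w4.png

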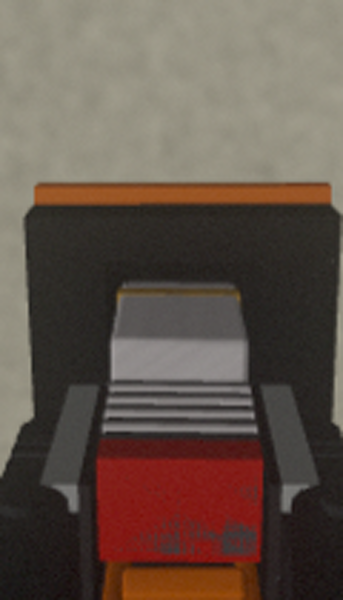

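The front edge is at crop row 205 and the cartridge's bottom front edge at row 283, columns 122–240. The dock sides are at columns 25 and 340, so the cartridge is near centre.

```bash
python3 - <<'E'
from h import *
p=dict(np.load("shot_w4.npz"));o=robot.observe();Rc=R.from_rotvec(o["tcp_rot"])
T=lambda u,v,z:(Rc.inv().apply(toworld(p,[190+u/2.857,100+v/2.857],z)-o["position"])*1e3).round(1)
zb=o["position"][2]-.108
for n,q,z in(("dockL",(25,212),.03),("dockR",(341,212),.03),("front",(180,205),.03),("pocket front",(180,258),.03),("L300",(28,300),.03),("R300",(338,300),.03),
 ("botL",(120,283),zb),("botR",(240,283),zb),("shoulder L",(110,382),zb+.036),("shoulder R",(248,382),zb+.036),("blocktop front L",(113,338),zb+.036),("R",(247,338),zb+.036),("cap rear L",(98,562),zb+.066),("cap rear R",(262,562),zb+.066)):print(n,T(*q,z))
E
```

```text
dockL [ 28.1 -33.1 123.3]
dockR [ 28.1  36.5 123.4]
front [ 29.7   1.  123.3]
pocket front [ 17.7   1.  123.3]
L300 [  7.9 -33.4 123.2]
R300 [  7.8  36.8 123.3]
botL [ 16.3 -11.5 108.1]
botR [ 16.3  13.4 108.1]
shoulder L [  9.3 -11.1  72. ]
shoulder R [ 9.2 12.5 72. ]
blocktop front L [ 17.2 -10.4  72.1]
R [17.2 12.1 72.1]
cap rear L [ -5.9 -11.   42. ]
cap rear R [-5.9 12.5 42. ]
```

Call:
apply_moves:
  moves:
    - [-0.8,-0.0065,0.002,0.01,0,0,0]
    - [-0.8,-0.0065,0.002,0.02,0,0,0]
    - [-0.8,-0.0065,0.002,0.03,0,0,0]
    - [-0.8,-0.0065,0.002,0.037,0,0,0]
    - [-0.8,-0.0065,0.002,0.042,0,0,0]

```text
time_s: 9.4
position: [0.4854, -0.1604, 0.1393]
tcp_rot: [0.606, 3.082, -0.0]
ft_force: [-0.4, -0.6, -1.9]
opening: 0.0233
grip_force: 34.9
```

Call:
apply_moves:
  moves:
    - [-0.8,0,0,0.003,0,0,0]
    - [-0.8,0,0,0.006,0,0,0]
    - [-0.8,0,0,0.009,0,0,0]
    - [-0.8,0,0,0.012,0,0,0]
    - [-0.8,0,0,0.015,0,0,0]

```text
time_s: 9.82
position: [0.4852, -0.1604, 0.1331]
tcp_rot: [0.606, 3.082, -0.0]
ft_force: [-1.1, -0.1, -1.6]
opening: 0.0234
grip_force: 34.9
```

Call:
apply_moves:
  moves:
    - [-0.8,0,0,0.004,0,0,0]
    - [-0.8,0,0,0.008,0,0,0]
    - [-0.8,0,0,0.012,0,0,0]
    - [-0.8,0,0,0.015,0,0,0]
    - [-0.8,0,0,0.018,0,0,0]

```text
time_s: 10.23
position: [0.4851, -0.1603, 0.1257]
tcp_rot: [-0.606, -3.082, -0.0]
ft_force: [-0.1, -0.3, -2.0]
opening: 0.0232
grip_force: 34.9
```

Call:
apply_moves:
  moves:
    - [-0.8,0,0,0.002,0,0,0]
    - [-0.8,0,0,0.004,0,0,0]
    - [-0.8,0,0,0.006,0,0,0]
    - [-0.8,0,0,0.008,0,0,0]
    - [-0.8,0,0,0.01,0,0,0]

```text
time_s: 10.65
position: [0.4852, -0.1604, 0.1218]
tcp_rot: [0.606, 3.082, -0.0]
ft_force: [-0.1, -0.6, -1.0]
opening: 0.0237
grip_force: 34.9
```

Call:
apply_moves:
  moves:
    - [-0.8,0,0,0.002,0,0,0]
    - [-0.8,0,0,0.004,0,0,0]
    - [-0.8,0,0,0.006,0,0,0]
    - [-0.8,0,0,0.007,0,0,0]
    - [-0.8,0,0,0.008,0,0,0]

```text
time_s: 11.07
position: [0.4851, -0.1603, 0.1186]
tcp_rot: [-0.606, -3.082, -0.0]
ft_force: [-0.8, -0.6, -0.9]
opening: 0.0233
grip_force: 34.9
```

Call:
apply_moves:
  moves:
    - [-0.8,0,0,0.001,0,0,0]
    - [-0.8,0,0,0.002,0,0,0]
    - [-0.8,0,0,0.003,0,0,0]
    - [-0.8,0,0,0.003,0,0,0]
    - [-0.8,0,0,0.003,0,0,0]

```text
time_s: 11.48
position: [0.4852, -0.1604, 0.1179]
tcp_rot: [0.606, 3.082, -0.0]
ft_force: [-0.9, 0.6, 4.7]
opening: 0.0232
grip_force: 35.6
```

Call:
apply_moves:
  moves:
    - [-0.3,0,0,0,0,0,0]
    - [0,0,0,0,0,0,0]
    - [0.1,0,0,0,0,0,0]
    - [0.1,0,0,0,0,0,0]
    - [0.1,0,0,0,0,0,0]

```text
time_s: 11.9
position: [0.4851, -0.1603, 0.1174]
tcp_rot: [-0.606, -3.082, -0.0]
ft_force: [-0.7, 0.4, -0.4]
opening: 0.0469
grip_force: 0.0
```

Call:
apply_moves:
  moves:
    - [0.1,0,0,-0.03,0,0,0]
    - [0.1,0,0,-0.08,0,0,0]
    - [0.1,0,0,-0.15,0,0,0]
    - [0.1,0,0,-0.22,0,0,0]
    - [0.1,0,0,-0.24,0,0,0]

```text
time_s: 12.32
position: [0.4868, -0.1611, 0.2172]
tcp_rot: [0.605, 3.077, -0.002]
ft_force: [0.3, -0.5, -0.7]
opening: 0.047
grip_force: 0.0
```

```bash
python3 - <<'E'
from h import *
p=imaging.camera("wrist");np.savez("shot_w5.npz",**{k:np.array(v) for k,v in p.items()})
o=robot.observe();print(o["position"],o["ft_force"],o["opening"])
cv2.imwrite("pics/w5.png",cv2.resize(p["img"][80:380,110:400],(580,600)))
E
```

```text
[ 0.48705527 -0.16124602  0.21714644] [1.79895206 0.15692989 0.79507307] 0.04719622809184769
```

View pics/w5.png

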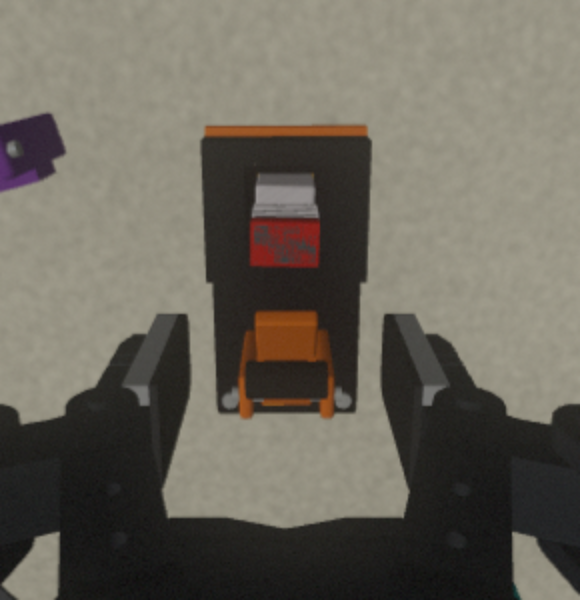

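Cartridge seated flat at (285,235), centred; the clip is open, its roller at (286,380). I'm closing the fingers and moving over the roller.

Call:
apply_moves:
  moves:
    - [-0.5,-0.03,0,0,0,0,0]
    - [-1,-0.07,0,0,0,0,0]
    - [-1,-0.1,0,0,0,0,0]
    - [-1,-0.1075,0,0.02,0,0,0]
    - [-1,-0.1075,0,0.04,0,0,0]

```text
time_s: 12.78
position: [0.5252, -0.1768, 0.196]
tcp_rot: [-0.606, -3.082, -0.0]
ft_force: [0.1, 0.4, -1.1]
opening: 0.0002
grip_force: 0.0
```

Call:
apply_moves:
  moves:
    - [-1,0,0,0.02,0,0,0]
    - [-1,0,0,0.04,0,0,0]
    - [-1,0,0,0.05,0,0,0]
    - [-1,0,0,0.055,0,0,0]
    - [-1,0,0,0.06,0,0,0]

```text
time_s: 13.2
position: [0.5245, -0.1764, 0.173]
tcp_rot: [-0.606, -3.082, -0.0]
ft_force: [0.8, -0.3, -0.4]
opening: 0.0003
grip_force: 0.0
```

```bash
python3 - <<'E'
from h import *
o=robot.observe();print(o["position"],o["ft_force"],o["opening"])
p=imaging.camera("scene")
for t,z in(("press_spot",.01),("pocket",.03)): print(t,[(x["score"],toworld(p,px(x),z)) for x in imaging.place_of(p,t)])
a=np.radians(-22.7);ux=np.array([np.cos(a),np.sin(a)])
print((o["position"][:2]-[.4843,-.160])@ux,(o["position"][:2]-[.4843,-.160])@[-ux[1],ux[0]])
q=topix(p,[o["position"]])[0].astype(int);x0,y0=max(q[0]-50,0),max(q[1]-20,0)
cv2.imwrite("pics/s1.png",cv2.resize(p["img"][y0:y0+75,x0:x0+100],(800,600),interpolation=cv2.INTER_CUBIC))
E
```

```text
[ 0.52451765 -0.17643453  0.17302898] [ 0.78396791 -0.25065377 -0.43723187] 0.0002559814619887216
press_spot [(0.92, array([ 0.51999742, -0.18275671,  0.01      ]))]
pocket [(0.58, array([ 0.48437222, -0.15937239,  0.03      ]))]
0.04344449502791302 0.000358755449520567
```

View pics/s1.png

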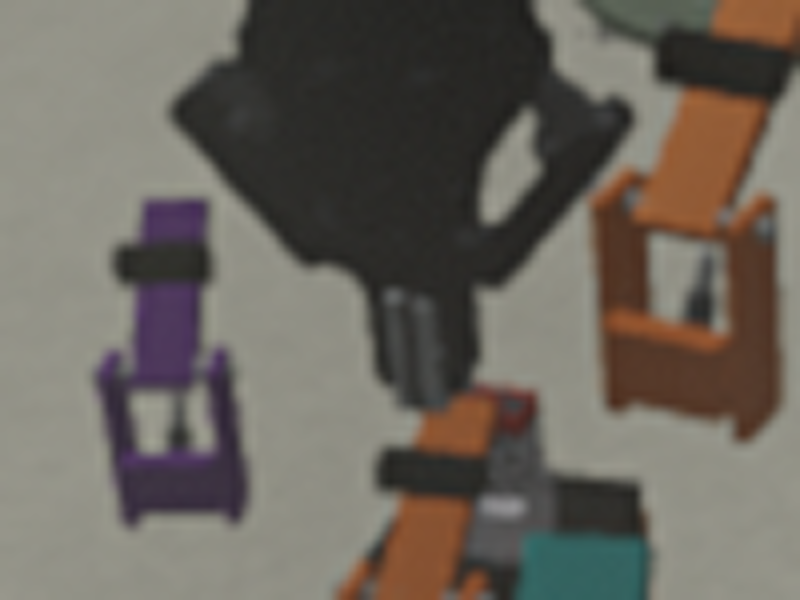

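Fingers are above the clip's lever, with the roller at (430,470) just below. Now I'll feel for contact.

Call:
apply_moves:
  moves:
    - [-1,0,0,0.003,0,0,0]
    - [-1,0,0,0.006,0,0,0]
    - [-1,0,0,0.009,0,0,0]
    - [-1,0,0,0.012,0,0,0]
    - [-1,0,0,0.012,0,0,0]

```text
time_s: 13.77
position: [0.5248, -0.1766, 0.1685]
tcp_rot: [-0.606, -3.082, -0.0]
ft_force: [-0.0, -0.6, -0.6]
opening: -0.0003
grip_force: 0.0
```

Call:
apply_moves:
  moves:
    - [-1,0,0,0.003,0,0,0]
    - [-1,0,0,0.006,0,0,0]
    - [-1,0,0,0.008,0,0,0]
    - [-1,0,0,0.008,0,0,0]
    - [-1,0,0,0.008,0,0,0]

```text
time_s: 14.18
position: [0.5249, -0.1766, 0.1654]
tcp_rot: [-0.606, -3.082, -0.0]
ft_force: [-0.0, -0.4, 0.4]
opening: 0.0003
grip_force: 0.0
```

Call:
apply_moves:
  moves:
    - [-1,0,0,0.003,0,0,0]
    - [-1,0,0,0.006,0,0,0]
    - [-1,0,0,0.008,0,0,0]
    - [-1,0,0,0.008,0,0,0]
    - [-1,0,0,0.008,0,0,0]

```text
time_s: 14.6
position: [0.5249, -0.1766, 0.1622]
tcp_rot: [-0.606, -3.082, -0.0]
ft_force: [-0.2, 0.9, -1.1]
opening: -0.0002
grip_force: 0.0
```

Call:
apply_moves:
  moves:
    - [-1,0,0,0.003,0,0,0]
    - [-1,0,0,0.006,0,0,0]
    - [-1,0,0,0.008,0,0,0]
    - [-1,0,0,0.008,0,0,0]
    - [-1,0,0,0.008,0,0,0]

```text
time_s: 15.02
position: [0.5249, -0.1766, 0.159]
tcp_rot: [-0.606, -3.082, 0.0]
ft_force: [-0.5, -0.3, 0.2]
opening: 0.0002
grip_force: 0.0
```

Call:
apply_moves:
  moves:
    - [-1,0,0,0.002,0,0,0]
    - [-1,0,0,0.004,0,0,0]
    - [-1,0,0,0.005,0,0,0]
    - [-1,0,0,0.005,0,0,0]
    - [-1,0,0,0.005,0,0,0]

```text
time_s: 15.43
position: [0.5258, -0.177, 0.1581]
tcp_rot: [0.606, 3.08, -0.001]
ft_force: [0.0, 0.7, 6.2]
opening: 0.0002
grip_force: 2.9
```

Call:
apply_moves:
  moves:
    - [-1,0,0,0.002,0,0,0]
    - [-1,0,0,0.004,0,0,0]
    - [-1,0,0,0.005,0,0,0]
    - [-1,0,0,0.005,0,0,0]
    - [-1,0,0,0.005,0,0,0]

```text
time_s: 15.85
position: [0.5262, -0.1772, 0.1566]
tcp_rot: [0.606, 3.079, -0.001]
ft_force: [0.4, 1.1, 8.5]
opening: -0.0001
grip_force: 4.4
```

Call:
apply_moves:
  moves:
    - [-1,0,0,0.002,0,0,0]
    - [-1,0,0,0.004,0,0,0]
    - [-1,0,0,0.005,0,0,0]
    - [-1,0,0,0.005,0,0,0]
    - [-1,0,0,0.005,0,0,0]

```text
time_s: 16.27
position: [0.5264, -0.1773, 0.1549]
tcp_rot: [0.605, 3.079, -0.001]
ft_force: [-0.8, 0.7, 9.5]
opening: -0.0005
grip_force: 5.2
```

Call:
apply_moves:
  moves:
    - [-1,0,0,0.003,0,0,0]
    - [-1,0,0,0.006,0,0,0]
    - [-1,0,0,0.008,0,0,0]
    - [-1,0,0,0.008,0,0,0]
    - [-1,0,0,0.008,0,0,0]

```text
time_s: 16.68
position: [0.5264, -0.1772, 0.1516]
tcp_rot: [0.605, 3.079, -0.001]
ft_force: [0.0, 0.2, 9.7]
opening: -0.0001
grip_force: 5.0
```

Call:
apply_moves:
  moves:
    - [-1,0,0,0.003,0,0,0]
    - [-1,0,0,0.006,0,0,0]
    - [-1,0,0,0.008,0,0,0]
    - [-1,0,0,0.008,0,0,0]
    - [-1,0,0,0.008,0,0,0]

```text
time_s: 17.1
position: [0.5259, -0.177, 0.1477]
tcp_rot: [0.606, 3.08, -0.001]
ft_force: [-0.2, -0.3, 6.5]
opening: 0.0001
grip_force: 2.9
```

Call:
apply_moves:
  moves:
    - [-1,0,0,0.002,0,0,0]
    - [-1,0,0,0.004,0,0,0]
    - [-1,0,0,0.005,0,0,0]
    - [-1,0,0,0.005,0,0,0]
    - [-1,0,0,0.005,0,0,0]

```text
time_s: 17.52
position: [0.5248, -0.1766, 0.1445]
tcp_rot: [-0.606, -3.082, -0.0]
ft_force: [0.6, 0.1, 1.4]
opening: 0.0
grip_force: 0.7
```

Call:
apply_moves:
  moves:
    - [-1,0,0,0.001,0,0,0]
    - [-1,0,0,0.002,0,0,0]
    - [-1,0,0,0.003,0,0,0]
    - [-1,0,0,0.004,0,0,0]
    - [-1,0,0,0.004,0,0,0]

```text
time_s: 17.93
position: [0.5247, -0.1765, 0.1427]
tcp_rot: [-0.606, -3.082, -0.0]
ft_force: [-0.1, -0.2, -0.5]
opening: 0.0002
grip_force: 0.0
```

Call:
apply_moves:
  moves:
    - [-1,0,0,0.001,0,0,0]
    - [-1,0,0,0.002,0,0,0]
    - [-1,0,0,0.003,0,0,0]
    - [-1,0,0,0.003,0,0,0]
    - [-1,0,0,0.003,0,0,0]

```text
time_s: 18.35
position: [0.5249, -0.1766, 0.1418]
tcp_rot: [-0.606, -3.082, -0.0]
ft_force: [0.4, 0.4, 0.3]
opening: 0.0
grip_force: 0.0
```

Call:
apply_moves:
  moves:
    - [-1,0,0,0.001,0,0,0]
    - [-1,0,0,0.002,0,0,0]
    - [-1,0,0,0.003,0,0,0]
    - [-1,0,0,0.003,0,0,0]
    - [-1,0,0,0.003,0,0,0]

```text
time_s: 18.77
position: [0.5253, -0.1768, 0.1411]
tcp_rot: [0.606, 3.081, -0.0]
ft_force: [-0.7, 0.1, 4.3]
opening: 0.0001
grip_force: 1.9
```

Call:
apply_moves:
  moves:
    - [-1,0,0,0.001,0,0,0]
    - [-1,0,0,0.002,0,0,0]
    - [-1,0,0,0.003,0,0,0]
    - [-1,0,0,0.003,0,0,0]
    - [-1,0,0,0.003,0,0,0]

```text
time_s: 19.18
position: [0.5262, -0.1772, 0.1408]
tcp_rot: [0.606, 3.079, -0.001]
ft_force: [0.4, 0.2, 8.2]
opening: -0.0
grip_force: 4.3
```

Call:
apply_moves:
  moves:
    - [-1,0,0,0.001,0,0,0]
    - [-1,0,0,0.0015,0,0,0]
    - [-1,0,0,0.0015,0,0,0]
    - [-1,0,0,0.0015,0,0,0]
    - [-1,0,0,0.0015,0,0,0]

```text
time_s: 19.6
position: [0.5269, -0.1774, 0.1406]
tcp_rot: [0.605, 3.078, -0.001]
ft_force: [2.0, 0.0, 9.3]
opening: 0.0
grip_force: 4.8
```

Call:
apply_moves:
  moves:
    - [-1,0,0,0,0,0,0]
    - [-1,0,0,0,0,0,0]
    - [-1,0,0,0,0,0,0]
    - [-1,0,0,0,0,0,0]
    - [-1,0,0,0,0,0,0]

```text
time_s: 20.02
position: [0.5269, -0.1774, 0.1406]
tcp_rot: [0.605, 3.078, -0.001]
ft_force: [0.6, 0.6, 9.0]
opening: 0.0004
grip_force: 4.8
```

Call:
apply_moves:
  moves:
    - [-1,0,0,0,0,0,0]
    - [-1,0,0,0,0,0,0]
    - [-1,0,0,0,0,0,0]
    - [-1,0,0,0,0,0,0]
    - [-1,0,0,0,0,0,0]

```text
time_s: 20.43
position: [0.5269, -0.1775, 0.1406]
tcp_rot: [0.605, 3.078, -0.001]
ft_force: [1.4, -0.1, 9.1]
opening: -0.0002
grip_force: 4.8
```

Call:
apply_moves:
  moves:
    - [-1,0,0,0.001,0,0,0]
    - [-1,0,0,0.001,0,0,0]
    - [-1,0,0,0.001,0,0,0]
    - [-1,0,0,0.001,0,0,0]
    - [-1,0,0,0.001,0,0,0]

```text
time_s: 20.85
position: [0.5273, -0.1777, 0.1404]
tcp_rot: [0.605, 3.077, -0.002]
ft_force: [2.1, -0.5, 10.4]
opening: 0.0001
grip_force: 5.0
```

Call:
apply_moves:
  moves:
    - [-1,0,0,0,0,0,0]
    - [-1,0,0,0,0,0,0]
    - [-1,0,0,0,0,0,0]
    - [-1,0,0,0,0,0,0]
    - [-1,0,0,0,0,0,0]

```text
time_s: 21.27
position: [0.5273, -0.1776, 0.1404]
tcp_rot: [0.605, 3.077, -0.002]
ft_force: [2.2, -0.6, 9.9]
opening: -0.0004
grip_force: 5.0
```

Call:
apply_moves:
  moves:
    - [-1,0,0,-0.01,0,0,0]
    - [-1,0,0,-0.03,0,0,0]
    - [-1,0,0,-0.07,0,0,0]
    - [-1,0,0,-0.14,0,0,0]
    - [-1,0,0,-0.22,0,0,0]

```text
time_s: 21.68
position: [0.5232, -0.1758, 0.2258]
tcp_rot: [-0.605, -3.077, -0.002]
ft_force: [0.2, -0.1, -0.2]
opening: -0.0002
grip_force: 0.0
```

Call:
apply_moves:
  moves:
    - [-1,-0.05,0,-0.05,0,0,0]
    - [-1,-0.1,0,-0.08,0,0,0]
    - [-1,-0.12,0,-0.1,0,0,0]
    - [-1,-0.12,0,-0.1,0,0,0]
    - [-1,-0.12,0,-0.1,0,0,0]

```text
time_s: 22.1
position: [0.5689, -0.1946, 0.2662]
tcp_rot: [-0.606, -3.081, -0.0]
ft_force: [-0.7, -0.1, -1.0]
opening: -0.0004
grip_force: 0.0
```

```bash
python3 - <<'E'
from h import *
p=imaging.camera("wrist");s=imaging.camera("scene");o=robot.observe();print(o["position"],o["ft_force"])
cv2.imwrite("pics/f.png",np.hstack([cv2.resize(p["img"],(400,300)),cv2.resize(s["img"][170:245,160:260],(400,300),interpolation=cv2.INTER_CUBIC)]))
E
```

```text
[ 0.56798766 -0.19415428  0.26521576] [-0.22200444 -0.1205728  -0.96757703]
```

View pics/f.png

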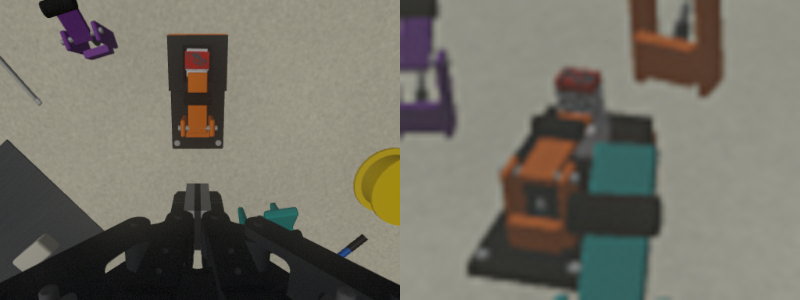

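The clip lies level and shut at (197,85) in the wrist view, its tip against the seated cartridge at (197,60). The arm is clear and nothing else has moved.

```bash
python3 -c "
from plant import finish_job
print(finish_job())"
```

```text
the job is handed in; nothing more can be done
None
```

The cartridge is fully home in the dock pocket and the orange clip is snapped shut. I leaned on it at 9–10 N for over a second, the highest reading in the whole press was 10.4 N, and the job was handed in at about 22 s with the arm clear.

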